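# Check the second contact face of a headlamp

### The job

The headlamp body stands in the pocket of the contact checker with the face already tested against the contact bar. Lift it out, turn it a quarter turn so that its lens points straight away from the bar and the untested contacts behind the lens meet the bar, seat it fully back down in the pocket and let go of it. Then press the checker's spring-return dial down by its paddle, past the first two clicks to the third, and finish while still holding it there with the gripper: do not let go of it at the end, and leave everything else standing where it is.

Things in the scene. Friction and masses are not known exactly. Their poses are not given: they have to be found in the camera images.
- headlamp_center (a point): centre of the loose yellow rubberised headlamp body, an upright block 44 x 44 mm, 70 mm tall, 0.13 kg; 35 mm above its underside. z up; +x out of the face with the round lens (32 mm wide, 4.5 mm proud, 46 mm up); -x face: untested contacts; +y face: tested contacts; -y face plain; y faces flat for gripping. At the start +y faces the contact bar. Turned right, its axes are parallel to the pocket's.
- headlamp_contacts (a point): middle of the headlamp's untested contact face (two upright brass strips, opposite the lens), 35 mm above its underside; same axes as headlamp_center. The round rubber button on the headlamp's top lies towards the lens.
- pocket (a point): centre of the floor of the checker's square pocket, 8 mm above the work surface: 48 x 48 mm, 14 mm deep, mouth chamfered 3 mm. z up, +x straight away from the contact bar, +y along the bar, away from the dial. The black contact bar, 50 mm long, 10 mm thick, borders the pocket on its -x side; its top is 30 mm above the pocket floor, its inner face 24 mm from the pocket centre.
- dial_axle (a point): middle of the dial's level axle, 70 mm above the work surface, fixed; axes as the pocket's, the axle along y. The dial is an upright metal disc, 64 mm across, 18 mm wide, between two black cheeks (tops 85 mm above the work surface) on the checker: a fixed grey plate 130 x 250 mm, 22 mm thick.
- dial (a joint): turn of the spring-return dial (rad): 0 at rest, paddle up; grows as the paddle is pressed down. Clicks at 0.30 (first), 0.60 (second), 0.90 (third); a firm stop at 1.0. The spring returns it to 0 over all clicks whenever it is let go. Pressing the paddle takes 1 to 12 N, rising after and easing before each click.
- paddle (a point): point on top of the dial's paddle, mid-width, 58 mm from the axle; moves with the dial. Black ribbed tongue, 30 mm wide, 9 mm thick, 28 to 78 mm from the axle towards the pocket's +x; slopes up 0.49 rad at rest, down 0.41 rad at the third click. Point height over the work surface: 101 mm at rest, 85 at the first click, 68 at the second, 51 at the third. Press straight down, e.g. with shut fingers.
- bulb_a_mid (a point): round pale LED bulb standing upright on its metal screw cap, 60 mm across, 101 mm tall, tips easily; point on its axis 50 mm up. Leave alone.
- bulb_b_mid (a point): round pale LED bulb standing upright on its metal screw cap, 60 mm across, 101 mm tall, tips easily; point on its axis 50 mm up. Leave alone.
- bulb_c_mid (a point): round pale LED bulb standing upright on its metal screw cap, 60 mm across, 101 mm tall, tips easily; point on its axis 50 mm up. Leave alone.
- bowl_mid (a point): small white ceramic bowl of screw caps, 112 mm across, 42 mm tall; point on its axis 20 mm up. Leave alone.
- screwdriver_grip (a point): screwdriver lying flat, 190 mm long; point at its handle. Leave alone.
- jar_mid (a point): small glass jar with a metal lid, 60 mm across, 75 mm tall; point on its axis 35 mm up. Leave alone.
- tin: open metal tin, 90 x 120 mm, 40 mm tall; origin at the centre of its underside. Leave alone.
There are look-alikes about, which are no part of the job. Leave any brown or orange look-alike of the part that bears headlamp_center alone.

How it is judged:
By the outcome, as a careful person would: the job done as asked, in the order asked, and still so for the second after the job is handed in, while the arm keeps its last pose, push and grip.
It also fails if it takes over 48 s, if anything falls off the work surface, if the arm or the gripper's body presses on something with over 40 N, if the wrist force passes 120 N, or if a joint passes its speed limit or range.

### The arm

A 6-joint arm with a two-finger parallel gripper is mounted at the origin on the work surface. World frame = base frame: x ahead of the robot, y to its left, z up, the work surface at z = 0. Lengths are in m, angles in rad, forces in N, time in s.
With the tool pointing down it reaches from about 0.3 to 0.775 m from the base axis. Payload 14.6 kg.
Tool frame: the origin (TCP) lies on the centre line of the jaws, within the pads' length; the fingertips stand 19 mm ahead of it and the grasp point (between the pads) is the TCP; z points along the fingers, y is the direction in which the jaws open and shut (so a half turn about z gives the same grasp; the last joint's range is limited). The gripper opens to 94 mm and grips with 3 to 60 N. Pads are 16 mm wide; open, the fingers measure 119 mm over their backs; the gripper's body (75 mm by 177 mm) begins 78 mm behind the grasp point.
Start: joints at [-1.251, 0.3, 1.521, -0, 1.321, -0.067], TCP at [0.207, -0.509, 0.224] pointing down, gripper open.
Joint ranges: [-3.03, 3.03], [-0.79, 2.21], [0.23, 2.52], [-1.04, 4.18], [0, 3.07], [-2.55, 2.55]. Speed limits (rad/s): [2.22, 2.22, 2.57, 3.14, 3.14, 3.14].

### API

Orientations are given as [roll, pitch, yaw] about the fixed x, y, z axes, in that order (R = Rz(yaw) Ry(pitch) Rx(roll)).
In Python, from station import ctrl gives the robot as it stands. The module is installed in compiled form; this text tells all that it offers.
- The arm moves only by the shell command python3 -m creep 'ROWS' [FORCE]. ROWS is a JSON object of lists of equal length, an entry for each row: "translation": the shift along the world's x, y, z in mm, a list of three; "yaw": the turn about the world's z in rad; "gripper": the closure in counts, from 0 (fully open) to 255 (shut). A call has 1 to 5 rows; each row is the pose to reach, as a shift and turn from the pose measured when the call began; what a row does not reach only later rows make up. A row lasts 1/12 s, in which the tool goes at most 41.7 mm and 7.16 degrees, less where a joint would pass 70% of its speed; a pose out of reach is approached as far as the arm can. A call with a gripper value outside its range is refused whole. The fingers move at their own pace and stop on an object; FORCE is the grip in N (left out, the last holds). Time passes only in rows, so rows that repeat a pose let the fingers close. It gives the time, the measured TCP pose, the force and the opening at its end, in the units of the state.
- ctrl.get_obs(): the state, without advancing time (a new reading comes with each control period).
- ctrl.camera(name): name is "scene" or "top" or "wrist"; returns a dict with "pixels" (480x640x3 uint8, red, green, blue), "depth" (480x640 float32, m along the optical axis (not along the pixel's ray), 0 where there is no reading), "fx", "fy", "cx", "cy" (pixels), "R" (3x3) and "t" (3): a world point X has camera coordinates R X + t; the wrist camera has in their place "tool_from_camera" (4x4, takes a point from camera to tool coordinates, whose origin is the TCP and whose axes are the flange's). Camera axes: x right, y down, z forward; pixel columns grow to the right and rows downward; lengths in m; the calibration is good to about 2 mm. A picture is of the moment at which its call begins: read the wrist's pose just before it.
- ctrl.hand_in(): hands the job in, once; it reports no verdict.
The state is a dict: "time_s": time; "qpos": joint angles; "joint_vel": joint speeds; "tau": joint torques, N m; "ee_pos": TCP position; "eef_rot": TCP orientation; "force": force on the tool from outside, world axes, zero at the start; "moment": the same for the moment, N m; "grip_width": finger opening in m.
Only numpy, scipy, OpenCV 4.12 (cv2) and the standard library are available. Lean on these libraries where they do the work, as an engineer would, in place of code of your own. Each camera call takes 0.05 s, during which the arm holds its last target. There are 200 camera calls.

## Working session

There is one attempt and no reset: what is moved stays moved. The work goes in short steps, Python scripts to look and compute and a shell command to move; the robot and the scene stay as the last step left them, time stands still between calls to the robot, and variables do not carry over. Pictures are saved under pics/ and viewed, about 8 in all and at most 12, crops included, and the job is handed in when it is done.

```bash
mkdir -p pics
cat > h.py <<'E'
import numpy as np, cv2
from station import ctrl
def save(c,n): cv2.imwrite(f'pics/{n}.png',c['pixels'][:,:,::-1])
def cloud(c):
    d=c['depth']; v,u=np.mgrid[:480,:640]
    P=np.stack([(u-c['cx'])/c['fx']*d,(v-c['cy'])/c['fy']*d,d],-1)
    return (P-c['t'])@c['R']   # world, X=R^T(P-t)
E
python3 - <<'E'
from h import *
for n in('top','scene'):
    c=ctrl.camera(n); save(c,n); np.savez(n,**c)
    print(n,c['fx'],c['cx'],c['cy'],c['R'].round(3).tolist(),c['t'])
o=ctrl.get_obs(); print(o)
E
```

```text
top 449.59018108426744 316.9047041272319 238.0893475872108 [[-0.001, -1.0, -0.008], [-0.986, 0.002, -0.166], [0.166, 0.008, -0.986]] [0.05800543 0.55429583 1.07541005]
scene 436.745916400871 321.19536872876665 235.369537396563 [[-0.018, 1.0, -0.02], [0.612, -0.005, -0.791], [-0.791, -0.027, -0.611]] [-0.02248487 -0.26056405  1.52904864]
{'time_s': 0.1, 'qpos': array([-1.25062369e+00,  3.00401728e-01,  1.52152133e+00, -8.16092911e-06,
        1.32068325e+00, -6.65565573e-02]), 'joint_vel': array([-0.00038367, -0.00182672, -0.00287646, -0.00164   , -0.00010155,
        0.00073177]), 'tau': array([ 1.35313123e-03, -5.32639360e+01, -3.53284621e+01,  7.08897924e-02,
        2.34468776e-02, -4.79584628e-05]), 'ee_pos': array([ 0.20738894, -0.50917112,  0.22394964]), 'eef_rot': array([-3.14058072e+00, -5.95281060e-05,  3.86731190e-01]), 'force': array([ 0.13546519,  0.37243187, -0.54903861]), 'moment': array([0.03131157, 0.08907915, 0.01777817]), 'grip_width': 0.09427156120785249}
```

View pics/top.png

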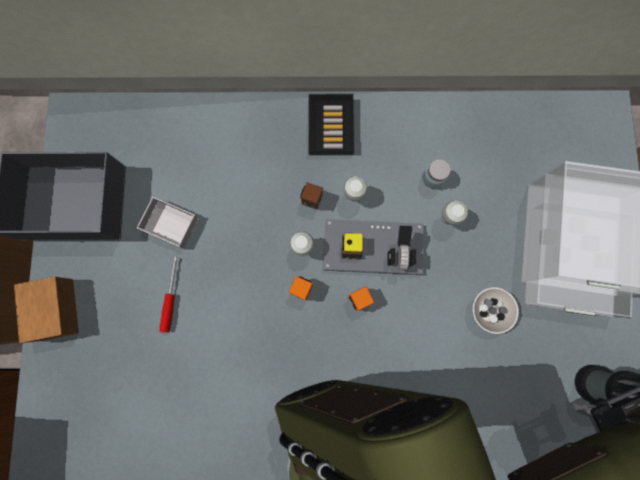

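View pics/scene.png

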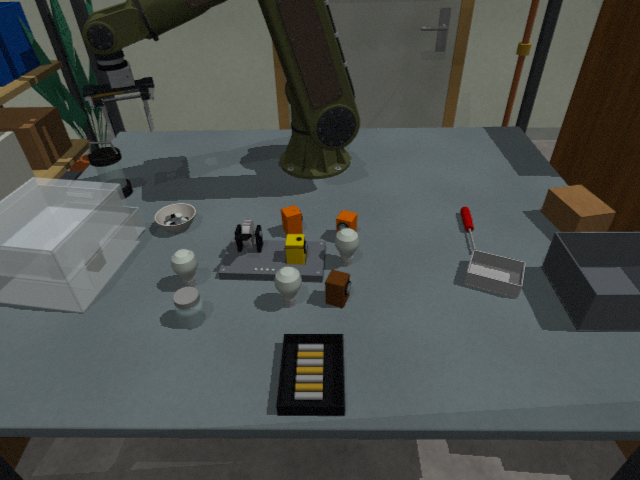

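The top view shows the yellow headlamp at (353,245) with its button to the left, so the lens faces world +y. The bar is just below it, and the paddle at (405,237) points up, which is world +x. A bulb stands at (301,243). The scene view agrees. Next I'll measure.

Run:
```python
from h import *
def rect(m,lab):
    k,_=cv2.findContours(m.astype(np.uint8),0,2)
for n in('top','scene'):
    c=dict(np.load(n+'.npz')); P=cloud(c); hsv=cv2.cvtColor(c['pixels'],cv2.COLOR_RGB2HSV)
    H,S,V=hsv[...,0],hsv[...,1],hsv[...,2]
    y=(H>24)&(H<34)&(S>150)&(V>90)
    top=y&(abs(P[...,2]-.078)<.006)
    Q=P[top]; r=cv2.minAreaRect((Q[:,:2]*1000).astype(np.float32))
    print(n,'yellow',y.sum(),top.sum(),'z',np.median(Q[:,2]),'mean',Q.mean(0).round(4),'rect',r)
    # checker plate top
    pl=(abs(P[...,2]-.022)<.004)&(abs(P[...,0]-Q[:,0].mean())<.16)&(abs(P[...,1]-Q[:,1].mean())<.25)
    lab,L,st,ce=cv2.connectedComponentsWithStats(pl.astype(np.uint8))
    i=1+st[1:,4].argmax(); q=P[L_ == i] if False else P[L==i] if hasattr(L,'shape') else None
    print(' plate',cv2.minAreaRect((q[:,:2]*1000).astype(np.float32)),np.median(q[:,2]))
    # dial area: high points beside
    hi=(P[...,2]>.06)&(P[...,2]<.125)&(abs(P[...,0]-Q[:,0].mean())<.13)&(abs(P[...,1]-Q[:,1].mean())<.2)
    num,L,st,ce=cv2.connectedComponentsWithStats(hi.astype(np.uint8))
    for i in range(1,num):
        if st[i,4]>15:
            q=P[L==i]; print('  hi',ce[i].round(0),st[i,4],'min',q.min(0).round(3),'max',q.max(0).round(3),'mean',q.mean(0).round(3))
    x,yy=(230,170) if n=='top' else (150,190)
    x,yy=(280,170) if n=='top' else (160,190)
    cr=c['pixels'][yy:yy+140,x:x+190,::-1]
    cv2.imwrite(f'pics/{n}_c.png',cv2.resize(cr,None,fx=4,fy=4,interpolation=cv2.INTER_CUBIC))
```

```text
top yellow 278 270 z 0.0775399618165562 mean [ 0.5395 -0.0308  0.0776] rect ((539.703857421875, -29.344097137451172), (41.4365119934082, 40.59239196777344), 88.90869140625)
 plate ((537.04931640625, -85.22145080566406), (250.26058959960938, 130.5695343017578), 87.2669448852539) 0.021699159042355202
  hi [354. 193.] 239 min [ 0.645 -0.065  0.063] max [ 0.669 -0.008  0.102] mean [ 0.658 -0.035  0.087]
  hi [311. 196.] 206 min [0.637 0.047 0.06 ] max [0.669 0.099 0.075] mean [0.656 0.073 0.069]
  hi [403. 246.] 503 min [ 0.472 -0.167  0.063] max [ 0.574 -0.135  0.112] mean [ 0.527 -0.148  0.096]
  hi [301. 244.] 464 min [0.508 0.067 0.067] max [0.565 0.125 0.104] mean [0.534 0.095 0.091]
  hi [352. 243.] 352 min [ 0.516 -0.05   0.06 ] max [ 0.56  -0.004  0.083] mean [ 0.538 -0.028  0.076]
  hi [392. 256.] 88 min [ 0.487 -0.128  0.061] max [ 0.523 -0.116  0.089] mean [ 0.504 -0.122  0.08 ]
  hi [412. 257.] 89 min [ 0.485 -0.178  0.06 ] max [ 0.519 -0.167  0.088] mean [ 0.502 -0.172  0.081]
  hi [300. 287.] 327 min [0.41  0.071 0.06 ] max [0.456 0.127 0.075] mean [0.431 0.099 0.069]
  hi 
[... 398 characters left out ...]
1466304
  hi [292. 215.] 110 min [ 0.414 -0.071  0.06 ] max [ 0.438 -0.022  0.074] mean [ 0.424 -0.046  0.067]
  hi [347. 218.] 212 min [0.414 0.07  0.06 ] max [0.462 0.126 0.073] mean [0.44  0.098 0.069]
  hi [248. 232.] 454 min [ 0.476 -0.179  0.06 ] max [ 0.579 -0.116  0.111] mean [ 0.525 -0.145  0.088]
  hi [347. 240.] 470 min [0.523 0.067 0.06 ] max [0.572 0.125 0.102] mean [0.554 0.095 0.085]
  hi [295. 242.] 334 min [ 0.518 -0.053  0.06 ] max [ 0.567 -0.004  0.081] mean [ 0.549 -0.028  0.074]
  hi [288. 269.] 48 min [ 0.656 -0.061  0.087] max [ 0.673 -0.012  0.101] mean [ 0.668 -0.036  0.096]
  hi [338. 275.] 168 min [0.644 0.049 0.061] max [0.673 0.1   0.074] mean [0.661 0.073 0.07 ]
```

View pics/top_c.png

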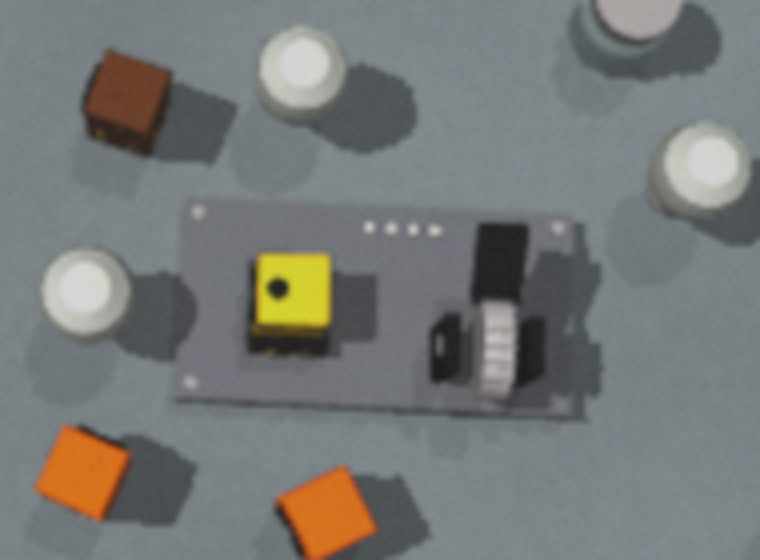

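```bash
python3 -m creep '{"translation":[[20,29,10],[40,58,20],[60,87,30],[80,116,40],[100,145,50]],"yaw":[0.12,0.24,0.36,0.48,0.6],"gripper":[0,0,0,0,0]}'
python3 -m creep '{"translation":[[20,29,5],[40,58,5],[60,87,5],[80,116,5],[100,145,5]],"yaw":[0.11,0.22,0.33,0.44,0.54],"gripper":[0,0,0,0,0]}'
```

```text
time_s: 0.52
ee_pos: [0.3079, -0.3626, 0.2742]
eef_rot: [-3.14, -0.0, 0.992]
force: [-0.0, -0.4, -0.3]
grip_width: 0.0939
time_s: 0.93
ee_pos: [0.4085, -0.2159, 0.2791]
eef_rot: [-3.14, -0.0, 1.538]
force: [0.8, -0.6, 0.4]
grip_width: 0.0939
```

```bash
python3 -m creep '{"translation":[[26,37,0],[52,74,0],[78,111,0],[104,148,0],[131,186,0]],"yaw":[0,0,0,0,-0.01],"gripper":[0,0,0,0,0]}'
python3 -m creep '{"translation":[[0,0,0],[0,0,0]],"yaw":[0,0],"gripper":[0,0]}'
cat >> h.py <<'E'
from scipy.spatial.transform import Rotation as Ro
def wrist(n):
    o=ctrl.get_obs(); c=ctrl.camera('wrist'); save(c,n)
    R=Ro.from_euler('xyz',o['eef_rot']).as_matrix(); T=c['tool_from_camera']
    Rw=R@T[:3,:3]; tw=R@T[:3,3]+o['ee_pos']
    c['R']=Rw.T; c['t']=-Rw.T@tw
    return c,cloud(c),o
E
python3 - <<'E'
from h import *
c,P,o=wrist('w1'); np.savez('w1',P=P,px=c['pixels']); print(o['ee_pos'],o['eef_rot'],c['t'],(-c['R'].T@c['t']))
hsv=cv2.cvtColor(c['pixels'],cv2.COLOR_RGB2HSV);H,S,V=[hsv[...,i] for i in range(3)]
y=(H>24)&(H<34)&(S>150)&(V>80)&(abs(P[...,2]-.078)<.004)
q=P[y]; print(y.sum(),np.median(q[:,2]),cv2.minAreaRect((q[:,:2]*1000).astype(np.float32)))
pl=(abs(P[...,2]-.022)<.003)
q=P[pl];print(cv2.minAreaRect((q[:,:2]*1000).astype(np.float32)))
E
```

```text
time_s: 1.35
ee_pos: [0.5281, -0.0449, 0.2789]
eef_rot: [-3.14, -0.0, 1.528]
force: [0.7, -0.9, 1.3]
grip_width: 0.094
time_s: 1.52
ee_pos: [0.5285, -0.0432, 0.2781]
eef_rot: [-3.138, -0.0, 1.531]
force: [0.3, 0.2, 0.4]
grip_width: 0.0943
[ 0.52850531 -0.04318374  0.27813931] [-3.13828415e+00 -4.60961335e-04  1.53143066e+00] [-0.52764591 -0.06518406  0.43955968] [0.53129417 0.03470179 0.43862761]
1606 0.07832542649721656 ((538.9030151367188, -30.70557975769043), (41.11902618408203, 39.92028045654297), 88.59677124023438)
((615.0322875976562, -173.94183349609375), (595.3116455078125, 460.6318664550781), 77.06260681152344)
```

View pics/w1.png

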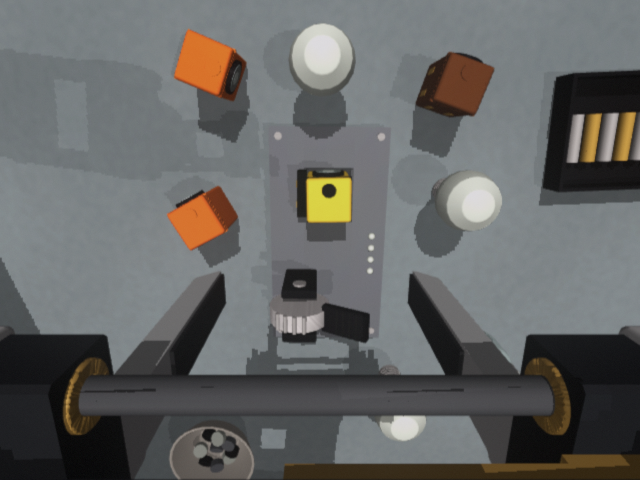

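Run:
```python
from h import *
w=np.load('w1.npz'); t=dict(np.load('top.npz')); s=dict(np.load('scene.npz'))
for n,P,px in(('w',w['P'],w['px']),('top',cloud(t),t['pixels']),('scene',cloud(s),s['pixels'])):
    roi=(abs(P[...,0]-.51)<.03)&(abs(P[...,1]+.03)<.04)&(abs(P[...,2]-.038)<.003)
    q=P[roi]
    if len(q)>5: print(n,'bar',len(q),q.min(0).round(4),q.max(0).round(4),cv2.minAreaRect((q[:,:2]*1000).astype(np.float32)))
    pl=(abs(P[...,2]-.022)<.003)&(abs(P[...,0]-.54)<.1)&(abs(P[...,1]+.085)<.17)
    num,L,st,ce=cv2.connectedComponentsWithStats(pl.astype(np.uint8)); i=1+st[1:,4].argmax()
    q=P[L==i]; r=cv2.minAreaRect((q[:,:2]*1000).astype(np.float32)); print(n,'plate',r)
    V=px.max(-1).astype(int);S=V-px.min(-1)
    b=(V<60)&(P[...,2]>.086)&(P[...,2]<.13)&(abs(P[...,1]+.147)<.03)&(P[...,0]>.53)&(P[...,0]<.6)
    q=P[b]; print(n,'paddle',len(q),q.min(0).round(3),q.max(0).round(3),cv2.minAreaRect((q[:,:2]*1000).astype(np.float32)))
    ck=(V<60)&(abs(P[...,2]-.085)<.003)&(abs(P[...,1]+.147)<.05)&(abs(P[...,0]-.5)<.04); q=P[ck]; print(' cheeks',len(q),q.min(0).round(3),q.max(0).round(3),q.mean(0).round(4)) if len(q) else 0
    di=(V>90)&(S<40)&(P[...,2]>.095)&(abs(P[...,1]+.147)<.02)&(abs(P[...,0]-.5)<.05); q=P[di]; print(' dialtop',len(q),q.mean(0).round(4),q.min(0).round(3),q.max(0).round(3)) if len(q) else 0
```

```text
w bar 448 [ 0.5051 -0.0563  0.0354] [ 0.5233 -0.0063  0.041 ] ((511.9239501953125, -31.305522918701172), (50.241451263427734, 16.028615951538086), 81.4330825805664)
w plate ((537.3631591796875, -87.3985824584961), (249.79006958007812, 130.30479431152344), 87.23731994628906)
w paddle 1305 [ 0.53  -0.168  0.087] [ 0.574 -0.137  0.112] ((552.0736083984375, -152.78675842285156), (31.25407600402832, 43.55713653564453), 87.96076965332031)
 cheeks 625 [ 0.485 -0.181  0.082] [ 0.54  -0.12   0.088] [ 0.5057 -0.1472  0.0851]
 dialtop 793 [ 0.5032 -0.1494  0.1002] [ 0.482 -0.161  0.095] [ 0.525 -0.14   0.107]
top bar 70 [ 0.5051 -0.053   0.0351] [ 0.5179 -0.0052  0.0407] ((511.5540771484375, -29.12223243713379), (47.75454330444336, 12.20792007446289), 89.00164794921875)
top plate ((537.0513916015625, -85.1773681640625), (250.17234802246094, 130.5695343017578), 87.2669448852539)
top paddle 228 [ 0.53  -0.167  0.086] [ 0.574 -0.136  0.112] ((551.9202270507812, -151.4947509765625), (28.782493591308594, 44.40089416503906), 85.90716552734375)
 cheeks 99 [ 0.485 -0.178  0.082] [ 0.533 -0.12   0.088] [ 0.5051 -0.1518  0.0846]
 dialtop 130 [ 0.5026 -0.148   0.0997] [ 0.481 -0.158  0.095] [ 0.524 -0.139  0.106]
scene plate ((539.6732788085938, -85.82577514648438), (251.33250427246094, 136.80250549316406), 87.67627716064453)
scene paddle 98 [ 0.535 -0.166  0.089] [ 0.579 -0.136  0.111] ((556.6109008789062, -150.88070678710938), (43.78903579711914, 30.30958366394043), 0.24099692702293396)
 cheeks 78 [ 0.49  -0.178  0.082] [ 0.538 -0.118  0.088] [ 0.5102 -0.1483  0.0848]
 dialtop 77 [ 0.5122 -0.1489  0.1005] [ 0.485 -0.159  0.095] [ 0.527 -0.14   0.107]
```

The measurements agree: pocket and headlamp centre at about (0.5397, -0.0307), pocket yaw about -0.047. The next move aligns the gripper and descends to TCP z 0.063, with the tips clear of the bar.

```bash
python3 -m creep '{"translation":[[6,7,0],[11,13,-15],[11,13,-45],[11,13,-80],[11,13,-110]],"yaw":[-0.007,-0.007,-0.007,-0.007,-0.007],"gripper":[0,0,0,0,0]}'
python3 -m creep '{"translation":[[0,0,0]],"yaw":[0],"gripper":[0]}'
```

```text
time_s: 1.98
ee_pos: [0.5385, -0.0323, 0.1669]
eef_rot: [-3.139, -0.0, 1.521]
force: [0.5, 0.0, -0.2]
grip_width: 0.094
time_s: 2.07
ee_pos: [0.5362, -0.0329, 0.1619]
eef_rot: [-3.131, -0.001, 1.519]
force: [-0.9, 0.0, -1.1]
grip_width: 0.0939
```

```bash
python3 -m creep '{"translation":[[3,2,-25],[3.5,2,-50],[3.5,2,-75],[3.5,2,-95],[3.5,2,-99]],"yaw":[0.004,0.004,0.004,0.004,0.004],"gripper":[0,0,0,0,0]}'
python3 -m creep '{"translation":[[0,0,0],[0,0,0]],"yaw":[0,0],"gripper":[0,0]}'
```

```text
time_s: 2.48
ee_pos: [0.5389, -0.0315, 0.0615]
eef_rot: [-3.128, -0.001, 1.521]
force: [-0.9, -0.4, 0.0]
grip_width: 0.0941
time_s: 2.65
ee_pos: [0.5397, -0.0321, 0.0632]
eef_rot: [-3.13, -0.001, 1.52]
force: [0.3, 0.1, 0.2]
grip_width: 0.0939
```

```bash
python3 -m creep '{"translation":[[0,1.4,0],[0,1.4,0],[0,1.4,0],[0,1.4,0],[0,1.4,0]],"yaw":[0.003,0.003,0.003,0.003,0.003],"gripper":[0,120,255,255,255]}' 25
python3 -m creep '{"translation":[[0,0,0],[0,0,0],[0,0,0]],"yaw":[0,0,0],"gripper":[255,255,255]}'
```

```text
time_s: 3.07
ee_pos: [0.5398, -0.0307, 0.0635]
eef_rot: [-3.13, -0.001, 1.523]
force: [0.2, 0.5, -0.3]
grip_width: 0.0709
time_s: 3.32
ee_pos: [0.5398, -0.0307, 0.0635]
eef_rot: [-3.13, -0.001, 1.523]
force: [0.3, -0.3, -0.4]
grip_width: 0.0504
```

```bash
python3 -m creep '{"translation":[[0,0,0],[0,0,0],[0,0,0],[0,0,0]],"yaw":[0,0,0,0],"gripper":[255,255,255,255]}'
```

```text
time_s: 3.65
ee_pos: [0.5398, -0.0306, 0.0635]
eef_rot: [-3.13, -0.001, 1.523]
force: [1.3, -0.1, -0.3]
grip_width: 0.0444
```

```bash
python3 -m creep '{"translation":[[0,0,5],[0,0,15],[0,0,30],[0,0,45],[0,0,60]],"yaw":[0,0,0,0,0],"gripper":[255,255,255,255,255]}'
python3 -m creep '{"translation":[[0,0,5],[0,0,5],[0,0,5],[0,0,5],[0,0,5]],"yaw":[-0.1,-0.2,-0.3,-0.41,-0.52],"gripper":[255,255,255,255,255]}'
python3 -m creep '{"translation":[[0,0,0],[0,0,0],[0,0,0],[0,0,0],[0,0,0]],"yaw":[-0.11,-0.22,-0.33,-0.44,-0.55],"gripper":[255,255,255,255,255]}'
```

```text
time_s: 4.07
ee_pos: [0.5396, -0.0306, 0.125]
eef_rot: [-3.13, -0.001, 1.524]
force: [-0.3, -0.1, -1.2]
grip_width: 0.0442
time_s: 4.48
ee_pos: [0.5395, -0.0306, 0.1309]
eef_rot: [-3.13, -0.001, 0.998]
force: [0.2, -0.8, -1.3]
grip_width: 0.0443
time_s: 4.9
ee_pos: [0.5393, -0.0307, 0.1318]
eef_rot: [-3.13, -0.001, 0.443]
force: [-0.5, 1.2, -1.5]
grip_width: 0.0442
```

Target yaw is -0.047, so 0.49 remains.

```bash
python3 -m creep '{"translation":[[0,0,0],[0,0,0],[0,0,0],[0,0,0],[0,0,0]],"yaw":[-0.1,-0.2,-0.3,-0.4,-0.49],"gripper":[255,255,255,255,255]}'
python3 -m creep '{"translation":[[0,0,0],[0,0,0]],"yaw":[0,0],"gripper":[255,255]}'
python3 - <<'E'
from h import *
c,P,o=wrist('w2'); print(o['ee_pos'],o['eef_rot'])
hsv=cv2.cvtColor(c['pixels'],cv2.COLOR_RGB2HSV);H,S,V=[hsv[...,i] for i in range(3)]
y=(H>24)&(H<34)&(S>150)&(V>60)&(P[...,2]>.137)
q=P[y]
print(y.sum(),np.percentile(q[:,2],[5,50,95]),cv2.minAreaRect((q[:,:2]*1000).astype(np.float32)))
c=ctrl.camera('top');P=cloud(c);hsv=cv2.cvtColor(c['pixels'],cv2.COLOR_RGB2HSV);H,S,V=[hsv[...,i] for i in range(3)]
roi=(abs(P[...,0]-.53)<.06)&(abs(P[...,1]+.03)<.05)
y=(H>24)&(H<34)&(S>150)&(V>60)&roi
if y.sum(): q=P[y];print('top',y.sum(),np.percentile(q[:,2],[5,50,95]),q.mean(0))
b=roi&(abs(P[...,2]-.038)<.003)&(V<80); 
if b.sum():q=P[b];print('bar',b.sum(),q.min(0),q.max(0),cv2.minAreaRect((q[:,:2]*1000).astype(np.float32)))
f=abs(P[...,2]-.008)<.003
f&=roi
if f.sum():q=P[f];print('floor',f.sum(),q.min(0),q.max(0))
E
```

```text
time_s: 5.32
ee_pos: [0.5392, -0.0306, 0.1327]
eef_rot: [-3.13, -0.001, -0.052]
force: [0.2, 0.1, -1.1]
grip_width: 0.044
time_s: 5.48
ee_pos: [0.5391, -0.0307, 0.1334]
eef_rot: [-3.13, -0.001, -0.05]
force: [-0.8, 1.2, -0.3]
grip_width: 0.0437
[ 0.53913702 -0.03065677  0.13344872] [-3.12991599e+00 -9.78119816e-04 -4.98079093e-02]Traceback (most recent call last):
  File "<stdin>", line 6, in <module>
    return _quantile_unchecked(
        a, q, axis, out, overwrite_input, method, keepdims, weights)
    return _ureduce(a,
                    func=_quantile_ureduce_func,
    ...<5 lines>...
                    overwrite_input=overwrite_input,
                    method=method)
    r = func(a, **kwargs)
    result = _quantile(arr,
                       quantiles=q,
    ...<2 lines>...
                       out=out,
                       weights=wgt)
    slices_having_nans = np.isnan(arr[-1, ...])
                                  ~~~^^^^^^^^^
IndexError: index -1 is out of bounds for axis 0 with size 0
```

View pics/w2.png

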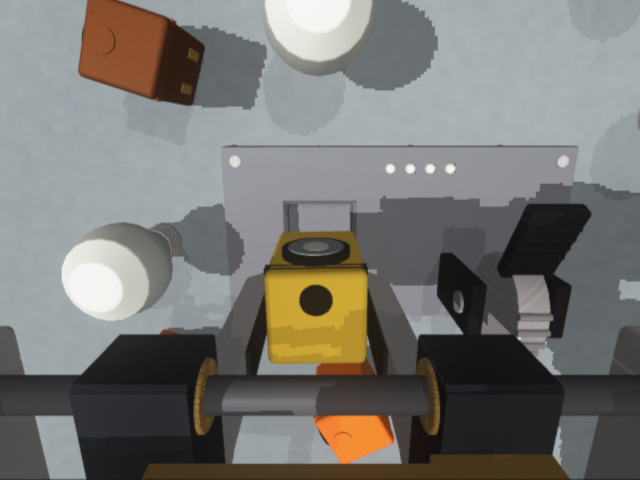

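The wrist view shows the lens (316,248) now pointing up-image (+x), with the pocket edges visible at columns 284-356, rows 201-230. I'll measure the held part against the pocket.

Run:
```python
from h import *
c,P,o=wrist('w2b')
hsv=cv2.cvtColor(c['pixels'],cv2.COLOR_RGB2HSV);H,S,V=[hsv[...,i] for i in range(3)]
print(hsv[345,300],P[345,300],P[345,340],P[270,300])
y=(H>18)&(H<36)&(S>120)&(V>90)&(P[...,2]>.13)&(P[...,2]<.16)
y[:, :255]=0; y[:,380:]=0
q=P[y]
print(y.sum(),np.percentile(q[:,2],[5,50,95]))
t=y&(abs(P[...,2]-np.median(P[300:350,280:350,2]))<.003); q=P[t]
print(cv2.minAreaRect((q[:,:2]*1000).astype(np.float32)),q.min(0),q.max(0))
z=P[...,2]
for r in (205,210,216,222,228):
    row=z[r,276:364]; k=np.where(row<.0195)[0]+276
    print(r,k.min(),k.max(),P[r,k.min()].round(4),P[r,k.max()].round(4), 'floor',np.median(row[30:60]).round(4))
for col in (295,305,320,335,345): 
    colz=z[190:225,col]; k=np.where(colz<.0195)[0]; print('col',col,P[190+k.min(),col].round(4),P[190+k.min()-2,col].round(4))
```

```text
[ 22 192 181] [ 0.52674133 -0.02343768  0.14867778] [ 0.52529667 -0.04079518  0.14751687] [ 0.55947007 -0.02514806  0.14370784]
8747 [0.14541007 0.14796272 0.14901065]
((538.1111450195312, -30.98016929626465), (43.80572509765625, 43.800655364990234), 88.38690948486328) [ 0.51609579 -0.05317098  0.14523597] [ 0.56041107 -0.00867724  0.15017764]
205 288 352 [ 0.5626 -0.0093  0.0127] [ 0.5612 -0.0573  0.017 ] floor 0.0084
210 287 353 [ 0.5601 -0.009   0.0193] [ 0.5578 -0.0578  0.0189] floor 0.0085
216 287 353 [ 0.5556 -0.0087  0.0194] [ 0.5532 -0.0577  0.0186] floor 0.0083
222 288 351 [ 0.5498 -0.0086  0.0143] [ 0.5472 -0.0565  0.0125] floor 0.0084
228 288 351 [ 0.5456 -0.0084  0.0161] [ 0.5427 -0.0563  0.0134] floor 0.0084
col 295 [ 0.562  -0.0142  0.0067] [ 0.566  -0.0153  0.02  ]
col 305 [ 0.5647 -0.0226  0.0191] [ 0.5666 -0.0228  0.021 ]
col 320 [ 0.5615 -0.0335  0.0086] [ 0.5655 -0.0337  0.0221]
col 335 [ 0.561  -0.0449  0.0088] [ 0.565  -0.0446  0.0218]
col 345 [ 0.5606 -0.0525  0.009 ] [ 0.5643 -0.052   0.02  ]
```

```bash
python3 -m creep '{"translation":[[0.4,-1.5,0],[0.4,-1.5,-10],[0.4,-1.5,-20],[0.4,-1.5,-28],[0.4,-1.5,-33]],"yaw":[0.003,0.003,0.003,0.003,0.003],"gripper":[255,255,255,255,255]}'
python3 -m creep '{"translation":[[0,0,-2],[0,0,-5],[0,0,-8],[0,0,-11],[0,0,-14]],"yaw":[0,0,0,0,0],"gripper":[255,255,255,255,255]}'
```

```text
time_s: 6.0
ee_pos: [0.5389, -0.0321, 0.0982]
eef_rot: [-3.13, 0.001, -0.046]
force: [0.2, -0.3, -1.0]
grip_width: 0.0442
time_s: 6.42
ee_pos: [0.5421, -0.0327, 0.0875]
eef_rot: [-3.131, -0.008, -0.046]
force: [7.4, -1.4, 24.1]
grip_width: 0.0439
```

Contact with force in +x: the lamp is catching the bar's top edge. I'll raise it and look at the alignment before retrying.

```bash
python3 -m creep '{"translation":[[0,0,4],[0,0,9],[0,0,14]],"yaw":[0,0,0],"gripper":[255,255,255]}'
python3 - <<'E'
from h import *
c=ctrl.camera('scene'); cv2.imwrite('pics/s2.png',cv2.resize(c['pixels'][190:300,210:360,::-1],None,fx=5,fy=5,interpolation=cv2.INTER_CUBIC))
P=cloud(c);hsv=cv2.cvtColor(c['pixels'],cv2.COLOR_RGB2HSV);V=hsv[...,2]
c,P,o=wrist('w3');print(o['ee_pos'],o['eef_rot'],o['force'])
hsv=cv2.cvtColor(c['pixels'],cv2.COLOR_RGB2HSV);H,S,V=[hsv[...,i] for i in range(3)]
y=(H>18)&(H<36)&(S>120)&(V>90)&(abs(P[...,2]-o['ee_pos'][2]-.0145)<.004)
y[:, :255]=0; y[:,380:]=0
q=P[y];print(y.sum(),np.median(q[:,2]),np.polyfit(q[:,1],q[:,2],1),np.polyfit(q[:,0],q[:,2],1),cv2.minAreaRect((q[:,:2]*1000).astype(np.float32)))
E
```

```text
time_s: 6.67
ee_pos: [0.542, -0.0326, 0.1018]
eef_rot: [-3.131, -0.008, -0.046]
force: [0.2, 0.6, -0.6]
grip_width: 0.0439
[ 0.54232058 -0.03267514  0.10269433] [-3.13091733 -0.00873004 -0.04568816] [ 0.89220757 -0.66838008  0.71539339]
6045 0.11958699582502959 [0.0067642  0.11954519] [-0.11694223  0.18388719] ((544.679443359375, -33.16943359375), (44.04309844970703, 43.05066680908203), 87.29915618896484)
```

View pics/w3.png

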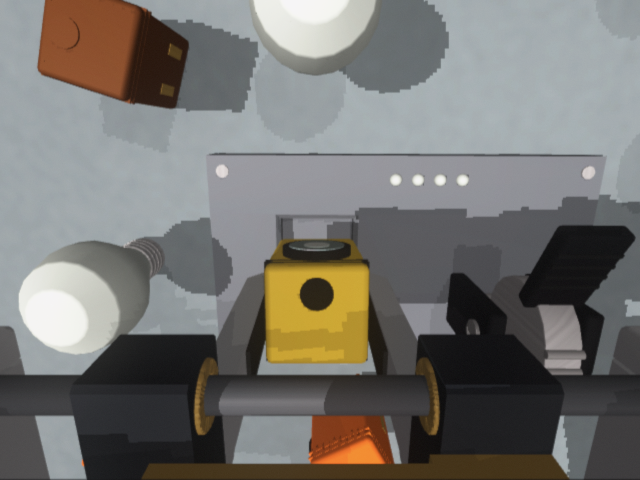

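The lamp has tipped about 6.7° in the jaws, with its rear edge raised by the bar. I need a better fix on the pocket x, so I'll tie the pocket's far edge to the plate edge.

Run:
```python
from h import *
w1=np.load('w1.npz'); t=dict(np.load('top.npz'))
c,P,o=wrist('w4'); print(o['ee_pos'])
c2=ctrl.camera('top'); c3=ctrl.camera('scene')
yaw=-.047; ex=np.array([np.cos(yaw),np.sin(yaw)]); ey=np.array([-ex[1],ex[0]]); o0=np.array([.54,-.0315])
def loc(P): d=P[...,:2]-o0; return d@ex,d@ey,P[...,2]
for n,Q in(('w1',w1['P']),('top0',cloud(t)),('now',P),('topnow',cloud(c2)),('scene',cloud(c3))):
    x,y,z=loc(Q)
    m=(abs(z-.022)<.0025)&(abs(x)<.09)
    s=m&(abs(y)<.03); xs=x[s]
    print(n,'plate x far',np.percentile(xs,99.5).round(4),'near',np.percentile(xs,.5).round(4))
    f=(abs(y)<.015)&(x>.01)&(x<.035)&(z<.0125)&(z>.003)
    g=(abs(y)<.015)&(x>.015)&(x<.05)&(abs(z-.022)<.0015)
    if f.sum(): print('   floor far x',np.percentile(x[f],98).round(4), f.sum())
    if g.sum(): print('   mouth far x',np.percentile(x[g],2).round(4), g.sum())
    b=(abs(y)<.022)&(x<-.015)&(x>-.05)&(abs(z-.038)<.0015)
    if b.sum(): print('   bar x',np.percentile(x[b],[3,97]).round(4),b.sum())
    py=(x>.005)&(x<.02)&(z<.0125)&(z>.003)&(abs(y)<.035)
    if py.sum(): print('   floor y',np.percentile(y[py],[2,98]).round(4))
```

```text
[ 0.54227784 -0.03266422  0.10215952]
w1 plate x far 0.0646 near -0.0647
   mouth far x 0.0263 533
   bar x [-0.0338 -0.0241] 358
   floor y [0.021 0.021]
top0 plate x far 0.0642 near -0.0651
   mouth far x 0.0312 54
   bar x [-0.034  -0.0241] 35
now plate x far 0.0648 near 0.0039
   floor far x 0.021 677
   mouth far x 0.0257 1671
   floor y [-0.0239  0.0229]Traceback (most recent call last):
  File "<stdin>", line 11, in <module>
    return _quantile_unchecked(
        a, q, axis, out, overwrite_input, method, keepdims, weights)
    return _ureduce(a,
                    func=_quantile_ureduce_func,
    ...<5 lines>...
                    overwrite_input=overwrite_input,
                    method=method)
    r = func(a, **kwargs)
    result = _quantile(arr,
                       quantiles=q,
    ...<2 lines>...
                       out=out,
                       weights=wgt)
    slices_having_nans = np.isnan(arr[-1, ...])
                                  ~~~^^^^^^^^^
IndexError: index -1 is out of bounds for axis 0 with size 0
```

The bar's inner face is at local x -24.1 mm in two views, so the pocket x is about 0.540 and y about -0.032. In the jaws the lamp sits about 1 mm behind the TCP and is tilted, putting its underside at about 0.536. I'll shift +x and lower it with the tilt accounted for.

```bash
python3 -m creep '{"translation":[[3,0.4,0],[5,0.4,-3],[5,0.4,-7],[5,0.4,-10],[5,0.4,-13]],"yaw":[0,0,0,0,0],"gripper":[255,255,255,255,255]}'
python3 -m creep '{"translation":[[0,0,-2],[0,0,-4],[0,0,-6]],"yaw":[0,0,0],"gripper":[255,255,255]}'
```

```text
time_s: 7.33
ee_pos: [0.5467, -0.0322, 0.0874]
eef_rot: [-3.131, -0.007, -0.046]
force: [0.1, -0.3, -0.8]
grip_width: 0.0438
time_s: 7.58
ee_pos: [0.5466, -0.0322, 0.0812]
eef_rot: [-3.131, -0.006, -0.046]
force: [0.8, -0.1, -0.5]
grip_width: 0.0437
```

```bash
python3 -m creep '{"translation":[[0,0,-2],[0,0,-5],[0,0,-7]],"yaw":[0,0,0],"gripper":[255,255,255]}'
python3 -m creep '{"translation":[[0,0,-2],[0,0,-4]],"yaw":[0,0],"gripper":[255,255]}'
```

```text
time_s: 7.83
ee_pos: [0.5466, -0.0322, 0.0738]
eef_rot: [-3.131, -0.006, -0.046]
force: [0.1, -0.8, -0.2]
grip_width: 0.044
time_s: 8.0
ee_pos: [0.5465, -0.0322, 0.0696]
eef_rot: [-3.131, -0.006, -0.046]
force: [0.8, 0.2, -0.8]
grip_width: 0.0439
```

```bash
python3 -m creep '{"translation":[[0,0,-1],[0,0,-3],[-1,0,-4.5]],"yaw":[0,0,0],"gripper":[255,255,255]}'
python3 -m creep '{"translation":[[-1.5,0,-0.7],[-3,0,-1.5],[-4,0,-2]],"yaw":[0,0,0],"gripper":[255,255,255]}'
```

```text
time_s: 8.25
ee_pos: [0.5456, -0.0322, 0.0649]
eef_rot: [-3.131, -0.006, -0.046]
force: [-0.1, 0.8, -1.7]
grip_width: 0.0436
time_s: 8.5
ee_pos: [0.5431, -0.0322, 0.0639]
eef_rot: [-3.131, -0.011, -0.046]
force: [9.7, 1.3, 3.2]
grip_width: 0.044
```

```bash
python3 -m creep '{"translation":[[0,0,0],[0,0,0],[0,0,0],[0,0,0],[0,0,0]],"yaw":[0,0,0,0,0],"gripper":[160,120,80,80,80]}'
python3 -m creep '{"translation":[[0,0,0],[0,0,0],[0,0,0]],"yaw":[0,0,0],"gripper":[60,60,60]}'
python3 - <<'E'
from h import *
c,P,o=wrist('w5');print(o['ee_pos'],o['eef_rot'],o['force'])
hsv=cv2.cvtColor(c['pixels'],cv2.COLOR_RGB2HSV);H,S,V=[hsv[...,i] for i in range(3)]
y=(H>18)&(H<36)&(S>120)&(V>90)&(abs(P[...,2]-.0785)<.007)
y[:, :250]=0; y[:,385:]=0
q=P[y];print(y.sum(),np.percentile(q[:,2],[2,25,50,75,98]),np.polyfit(q[:,1],q[:,2],1),np.polyfit(q[:,0],q[:,2],1),cv2.minAreaRect((q[:,:2]*1000).astype(np.float32)))
E
```

```text
time_s: 8.92
ee_pos: [0.5429, -0.0322, 0.0638]
eef_rot: [-3.131, -0.011, -0.046]
force: [-0.6, 0.6, -0.2]
grip_width: 0.0636
time_s: 9.17
ee_pos: [0.5429, -0.0322, 0.0637]
eef_rot: [-3.131, -0.011, -0.046]
force: [0.2, -0.3, 0.4]
grip_width: 0.0717
[ 0.54287854 -0.03224762  0.06374424] [-3.13070856 -0.01064232 -0.04604262] [ 0.2367668  -0.28558305  0.40954172]
8531 [0.07507753 0.0777037  0.07819609 0.07862374 0.07946951] [0.00109005 0.07808188] [-0.02187676  0.08988312] ((539.7166137695312, -31.172168731689453), (44.03801727294922, 43.93315505981445), 83.91402435302734)
```

View pics/w5.png

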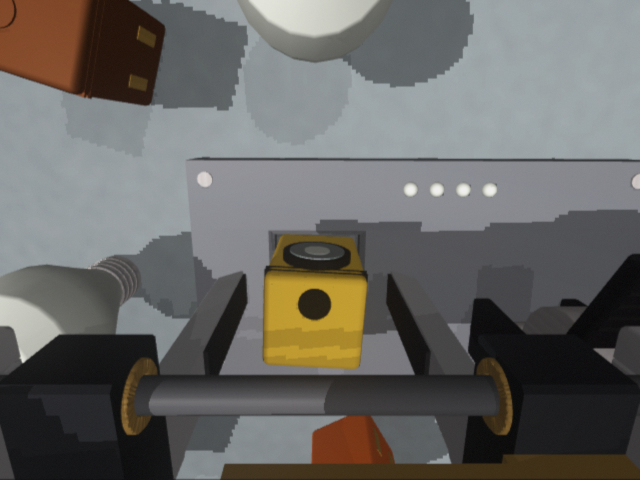

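The lamp is seated: its top is flat at z 0.0782 and the centre is at (0.5397, -0.0312). It has twisted about 3° in the pocket, so I'll squeeze it lightly, centred, to square it.

```bash
python3 -m creep '{"translation":[[-1.5,0.5,1],[-3,0.5,1],[-3,0.5,1],[-3,0.5,1],[-3,0.5,1]],"yaw":[0,0,0,0,0],"gripper":[60,100,160,255,255]}' 8
python3 -m creep '{"translation":[[0,0,0],[0,0,0],[0,0,0],[0,0,0],[0,0,0]],"yaw":[0,0,0,0,0],"gripper":[255,255,255,255,255]}' 8
python3 -m creep '{"translation":[[0,0,0],[0,0,0],[0,0,0],[0,0,0],[0,0,0]],"yaw":[0,0,0,0,0],"gripper":[255,130,120,110,60]}' 8
python3 -m creep '{"translation":[[0,0,0],[0,0,0],[0,0,0],[0,0,0]],"yaw":[0,0,0,0],"gripper":[60,60,60,60]}'
cat > lamp.py <<'E'
from h import *
c,P,o=wrist('w6');print(o['ee_pos'],o['eef_rot'],o['force'],o['grip_width'])
hsv=cv2.cvtColor(c['pixels'],cv2.COLOR_RGB2HSV);H,S,V=[hsv[...,i] for i in range(3)]
y=(H>18)&(H<36)&(S>120)&(V>90)&(abs(P[...,2]-.0785)<.005)&(abs(P[...,0]-.54)<.035)&(abs(P[...,1]+.03)<.04)
q=P[y];print(y.sum(),np.percentile(q[:,2],[2,50,98]),np.polyfit(q[:,0],q[:,2],1),cv2.minAreaRect((q[:,:2]*1000).astype(np.float32)))
E
python3 lamp.py
```

```text
time_s: 9.63
ee_pos: [0.5399, -0.0317, 0.0648]
eef_rot: [-3.131, -0.011, -0.046]
force: [0.0, 0.3, 0.4]
grip_width: 0.0484
time_s: 10.05
ee_pos: [0.5399, -0.0317, 0.0648]
eef_rot: [-3.131, -0.011, -0.046]
force: [0.2, 0.0, 1.2]
grip_width: 0.0448
time_s: 10.47
ee_pos: [0.5399, -0.0317, 0.0648]
eef_rot: [-3.131, -0.011, -0.046]
force: [-0.3, 0.3, 0.2]
grip_width: 0.0567
time_s: 10.8
ee_pos: [0.5399, -0.0318, 0.0648]
eef_rot: [-3.131, -0.011, -0.046]
force: [-0.5, 0.1, 0.7]
grip_width: 0.0719
[ 0.53991052 -0.03176669  0.06479879] [-3.130747   -0.01075726 -0.04602228] [-0.54649633  0.11688059  0.68240538] 0.07194634167655936
8522 [0.07536888 0.07822116 0.07948757] [-0.01972356  0.08876107] ((539.763427734375, -31.381818771362305), (44.09538650512695, 43.68607711791992), 84.41119384765625)
```

```bash
python3 -m creep '{"translation":[[0.5,0,0],[0.5,0,0],[0.5,0,0],[0.5,0,0],[0.5,0,0]],"yaw":[0,0,0,0,0],"gripper":[200,255,255,255,255]}' 25
python3 -m creep '{"translation":[[0,0,0],[0,0,0],[0,0,0],[0,0,0],[0,0,0]],"yaw":[0.0,0.0,0,0,0],"gripper":[255,255,255,255,255]}' 25
python3 lamp.py
```

```text
time_s: 11.27
ee_pos: [0.5404, -0.0318, 0.0648]
eef_rot: [-3.131, -0.011, -0.046]
force: [0.1, -0.5, -0.2]
grip_width: 0.0445
time_s: 11.68
ee_pos: [0.5404, -0.0318, 0.0648]
eef_rot: [-3.131, -0.011, -0.046]
force: [0.0, -0.8, -0.4]
grip_width: 0.0444
[ 0.54039041 -0.03175916  0.06477555] [-3.13071864 -0.01069239 -0.04607369] [ 0.02830741 -0.81683416 -0.39771446] 0.044408992908839345
8528 [0.07549738 0.07842448 0.07969605] [-0.01973983  0.08896425] ((539.662841796875, -32.31040954589844), (44.102622985839844, 43.93404006958008), 84.88154602050781)
```

```bash
cat >> lamp.py <<'E'
a=[]
for r in range(480):
    k=np.where(y[r])[0]
    if len(k)>40: a.append(np.r_[P[r,k[0]],P[r,k[-1]]])
a=np.array(a)[4:-4]
for s in(0,3): f=np.polyfit(a[:,s],a[:,s+1],1); print('side slope',f[0].round(4),'y@.54',np.polyval(f,.54).round(4),len(a))
ys,xs=np.where(y); b=[]
for u in range(xs.min()+8,xs.max()-8):
    v=np.where(y[:,u])[0]; b.append(np.r_[P[v[-1],u],P[v[0],u]])
b=np.array(b)
for s in(0,3): print('rear/front slope dx/dy',np.polyfit(b[:,s+1],b[:,s],1).round(4))
E
python3 lamp.py
```

```text
[ 0.54036273 -0.03174792  0.06476593] [-3.13070595 -0.01062325 -0.04609783] [-0.1822108  -0.13148415  0.93525806] 0.04419322629913982
8516 [0.07545236 0.07839229 0.0797109 ] [-0.01894544  0.0885123 ] ((539.608154296875, -32.173789978027344), (44.122928619384766, 43.88271713256836), 84.94316101074219)
side slope -0.0879 y@.54 -0.0106 86
side slope -0.0897 y@.54 -0.0537 86
rear/front slope dx/dy [0.0849 0.5213]
rear/front slope dx/dy [0.0892 0.564 ]
```

```bash
cat >> lamp.py <<'E'
e=[]
for u in range(240,620,4):
    v=np.where((abs(P[:,u,2]-.022)<.003)&(np.arange(480)<215)&(np.arange(480)>130))[0]
    if len(v): e.append(P[v[0],u])
e=np.array(e); f=np.polyfit(e[:,1],e[:,0],1); g=abs(e[:,0]-np.polyval(f,e[:,1]))<.003; print('plate far edge dx/dy',np.polyfit(e[g,1],e[g,0],1),g.sum(),len(e))
E
python3 lamp.py
```

```text
[ 0.54040031 -0.03174324  0.06478048] [-3.13074225 -0.01071384 -0.04602197] [-0.06395876 -0.73057778 -0.65132415] 0.04441694117757379
8536 [0.07539648 0.07841043 0.07971092] [-0.01914943  0.08863627] ((539.816162109375, -32.13913345336914), (43.999549865722656, 43.7099723815918), 84.35655212402344)
side slope -0.0887 y@.54 -0.0106 86
side slope -0.0923 y@.54 -0.0537 86
rear/front slope dx/dy [0.0889 0.5215]
rear/front slope dx/dy [0.0893 0.5641]
plate far edge dx/dy [0.0478525  0.60628114] 95 95
```

```bash
python3 -m creep '{"translation":[[0,0,0],[0,0,0],[0,0,0],[0,0,0]],"yaw":[0.015,0.03,0.045,0.045],"gripper":[255,255,255,255]}'
python3 lamp.py
```

```text
time_s: 12.17
ee_pos: [0.5404, -0.0318, 0.0648]
eef_rot: [-3.131, -0.011, 0.0]
force: [-1.0, 0.4, 0.3]
grip_width: 0.0442
[ 0.54036151 -0.03178067  0.06479438] [-3.13073105e+00 -1.06248870e-02  4.24065927e-04] [-0.96196972  0.35851137  0.29067718] 0.04420940205633869
8534 [0.0754543  0.07843686 0.07970392] [-0.02038958  0.08932717] ((539.7366943359375, -32.217506408691406), (43.943939208984375, 43.78391647338867), 87.2165298461914)
side slope -0.0409 y@.54 -0.0107 86
side slope -0.0425 y@.54 -0.0537 86
rear/front slope dx/dy [0.0361 0.5199]
rear/front slope dx/dy [0.0426 0.5625]
plate far edge dx/dy [0.04819576 0.6063397 ] 95 95
```

The lamp is now parallel to the plate: -0.041 against -0.047. Releasing, then I'll measure again.

```bash
python3 -m creep '{"translation":[[0,0,0],[0,0,0],[0,0,0],[0,0,0],[0,0,0]],"yaw":[0,0,0,0,0],"gripper":[140,130,120,60,30]}'
python3 -m creep '{"translation":[[0,0,0],[0,0,0],[0,0,0],[0,0,0],[0,0,0]],"yaw":[0,0,0,0,0],"gripper":[30,30,30,30,30]}'
python3 lamp.py
```

```text
time_s: 12.63
ee_pos: [0.5404, -0.0318, 0.0648]
eef_rot: [-3.131, -0.011, -0.001]
force: [-0.9, -0.4, -0.3]
grip_width: 0.0597
time_s: 13.05
ee_pos: [0.5404, -0.0318, 0.0648]
eef_rot: [-3.131, -0.011, -0.001]
force: [-0.7, -0.3, 0.3]
grip_width: 0.0829
[ 0.54043232 -0.03176343  0.06479073] [-3.13067927e+00 -1.08124406e-02 -7.54983399e-04] [-0.70024019 -0.34531572  0.28098596] 0.08286380612160292
8473 [0.07534867 0.07820615 0.07950167] [-0.01939082  0.08857276] ((539.7970581054688, -31.442407608032227), (44.05741500854492, 43.63800048828125), 86.63665008544922)
side slope -0.0433 y@.54 -0.0099 86
side slope -0.0475 y@.54 -0.053 86
rear/front slope dx/dy [0.0464 0.5203]
rear/front slope dx/dy [0.0499 0.5627]
plate far edge dx/dy [0.04834728 0.60635189] 95 95
```

Seated (top z 0.0782), centred and parallel. Lifting clear, shutting the fingers and moving over the paddle. The tip target is about (0.558, -0.1515).

```bash
python3 -m creep '{"translation":[[0,0,12],[0,0,35],[0,0,65],[0,0,95],[0,0,120]],"yaw":[0,0,0,0,0],"gripper":[30,30,30,30,60]}' 30
python3 -m creep '{"translation":[[3,-25,0],[7,-55,0],[11,-85,0],[15,-110,0],[17.5,-120,0]],"yaw":[-0.01,-0.02,-0.03,-0.04,-0.046],"gripper":[255,255,255,255,255]}'
python3 -m creep '{"translation":[[0,0,0],[0,0,0],[0,0,0],[0,0,0],[0,0,0]],"yaw":[0,0,0,0,0],"gripper":[255,255,255,255,255]}'
python3 -m creep '{"translation":[[0,0,0],[0,0,0],[0,0,0],[0,0,0],[0,0,0]],"yaw":[0,0,0,0,0],"gripper":[255,255,255,255,255]}'
cat > lt.py <<'E'
from h import *
c=ctrl.camera('top');s=ctrl.camera('scene');print(ctrl.get_obs()['ee_pos'])
for n,c in(('top',c),('scene',s)):
    P=cloud(c);hsv=cv2.cvtColor(c['pixels'],cv2.COLOR_RGB2HSV);H,S,V=[hsv[...,i] for i in range(3)]
    y=(H>24)&(H<34)&(S>150)&(V>90)&(abs(P[...,2]-.078)<.006)
    if y.sum()>10: q=P[y];print(n,'lamp',y.sum(),q.mean(0).round(4),cv2.minAreaRect((q[:,:2]*1000).astype(np.float32)))
E
python3 lt.py
```

```text
time_s: 13.52
ee_pos: [0.5405, -0.0318, 0.1879]
eef_rot: [-3.131, -0.013, -0.001]
force: [-0.2, 0.3, 0.2]
grip_width: 0.0789
time_s: 13.93
ee_pos: [0.558, -0.1545, 0.1888]
eef_rot: [-3.131, -0.013, -0.049]
force: [-1.2, 0.6, -0.1]
grip_width: 0.0462
time_s: 14.35
ee_pos: [0.5581, -0.1534, 0.1891]
eef_rot: [-3.131, -0.013, -0.048]
force: [-0.0, 0.1, 0.2]
grip_width: 0.013
time_s: 14.77
ee_pos: [0.5581, -0.1534, 0.189]
eef_rot: [-3.131, -0.013, -0.048]
force: [0.2, 0.4, -1.0]
grip_width: 0.0011
[ 0.55803973 -0.15348002  0.18903379]
top lamp 290 [ 0.5384 -0.0297  0.0776] ((540.3583984375, -29.402101516723633), (41.8337516784668, 44.173667907714844), 87.87244415283203)
scene lamp 202 [ 0.5438 -0.0294  0.0779] ((541.8278198242188, -30.14236831665039), (43.33269500732422, 45.91136169433594), 88.34906005859375)
```

```bash
python3 -m creep '{"translation":[[0,1,-10],[0,1,-25],[0,1,-40],[0,1,-52],[0,1,-58]],"yaw":[0,0,0,0,0],"gripper":[255,255,255,255,255]}'
python3 -m creep '{"translation":[[0,0,-5],[0,0,-10],[0,0,-15],[0,0,-20],[0,0,-25]],"yaw":[0,0,0,0,0],"gripper":[255,255,255,255,255]}'
python3 -m creep '{"translation":[[0,0,-4],[0,0,-8],[0,0,-12],[0,0,-16],[0,0,-20]],"yaw":[0,0,0,0,0],"gripper":[255,255,255,255,255]}'
```

```text
time_s: 15.28
ee_pos: [0.5574, -0.1522, 0.1288]
eef_rot: [-3.131, -0.011, -0.048]
force: [0.5, 0.2, -0.6]
grip_width: 0.0005
time_s: 15.7
ee_pos: [0.5579, -0.1524, 0.104]
eef_rot: [-3.131, -0.013, -0.048]
force: [3.2, 0.0, 5.9]
grip_width: 0.0004
time_s: 16.12
ee_pos: [0.5587, -0.1525, 0.0847]
eef_rot: [-3.132, -0.015, -0.048]
force: [0.5, -0.0, 11.2]
grip_width: 0.0006
```

```bash
python3 -m creep '{"translation":[[-0.5,0,-2.5],[-0.5,0,-5],[-0.5,0,-7],[-0.5,0,-9],[-0.5,0,-9]],"yaw":[0,0,0,0,0],"gripper":[255,255,255,255,255]}'
python3 -m creep '{"translation":[[0,0,-1],[0,0,-2]],"yaw":[0,0],"gripper":[255,255]}'
```

```text
time_s: 16.53
ee_pos: [0.558, -0.1525, 0.0755]
eef_rot: [-3.132, -0.015, -0.048]
force: [-1.1, 0.6, 7.5]
grip_width: 0.0007
time_s: 16.7
ee_pos: [0.558, -0.1526, 0.0739]
eef_rot: [-3.132, -0.015, -0.048]
force: [-3.1, 0.2, 9.7]
grip_width: 0.0006
```

Run:
```python
from h import *
c=ctrl.camera('scene'); cv2.imwrite('pics/s3.png',cv2.resize(c['pixels'][180:300,190:370,::-1],None,fx=4,fy=4,interpolation=cv2.INTER_CUBIC))
t=ctrl.camera('top')
yaw=-.047; ex=np.array([np.cos(yaw),np.sin(yaw)]); ey=np.array([-ex[1],ex[0]])
for n,k in(('scene',c),('top',t)):
    P=cloud(k); V=k['pixels'].max(-1)
    d=P[...,:2]-np.array([.504,-.149]); x=d@ex; y=d@ey
    m=(abs(y)<.02)&(x>.03)&(x<.085)&(P[...,2]>.03)&(P[...,2]<.09)&(V<70)
    print(n,m.sum()); 
    if m.sum()>3:
        o=np.argsort(x[m]); print(np.c_[x[m],y[m],P[...,2][m]][o][::max(1,m.sum()//14)].round(3).tolist())
```

```text
scene 201
[[0.03, 0.01, 0.067], [0.038, 0.015, 0.055], [0.048, 0.011, 0.054], [0.053, 0.01, 0.052], [0.057, 0.015, 0.049], [0.06, 0.013, 0.085], [0.062, 0.0, 0.077], [0.063, 0.014, 0.051], [0.064, 0.011, 0.048], [0.065, 0.014, 0.049], [0.066, 0.002, 0.05], [0.069, 0.002, 0.046], [0.071, 0.006, 0.048], [0.073, -0.009, 0.046], [0.075, 0.001, 0.041]]
top 0
```

View pics/s3.png

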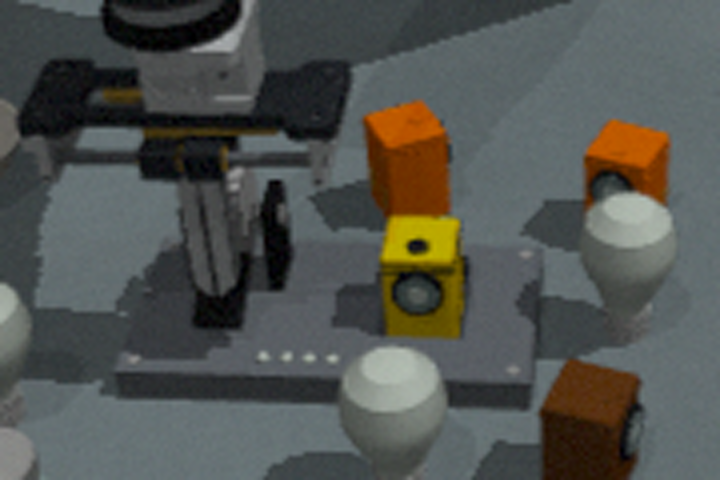

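```bash
python3 -m creep '{"translation":[[0,0,-0.5],[0,0,-1],[0,0,-1]],"yaw":[0,0,0],"gripper":[255,255,255]}'
python3 -m creep '{"translation":[[0,0,-0.5],[0,0,-1],[0,0,-1]],"yaw":[0,0,0],"gripper":[255,255,255]}'
python3 -m creep '{"translation":[[0,0,-0.5],[0,0,-1],[0,0,-1]],"yaw":[0,0,0],"gripper":[255,255,255]}'
```

```text
time_s: 17.05
ee_pos: [0.5582, -0.1527, 0.0734]
eef_rot: [-3.132, -0.015, -0.048]
force: [-3.0, 0.3, 11.5]
grip_width: 0.0005
time_s: 17.3
ee_pos: [0.5583, -0.1528, 0.073]
eef_rot: [-3.132, -0.016, -0.048]
force: [-1.7, 0.8, 10.8]
grip_width: 0.0003
time_s: 17.55
ee_pos: [0.5585, -0.1529, 0.0727]
eef_rot: [-3.133, -0.016, -0.048]
force: [-1.4, 0.7, 12.0]
grip_width: 0.0001
```

```bash
python3 -m creep '{"translation":[[-0.3,0,-1],[-0.3,0,-2],[-0.3,0,-2]],"yaw":[0,0,0],"gripper":[255,255,255]}'
python3 -m creep '{"translation":[[-0.3,0,-1],[-0.3,0,-2],[-0.3,0,-2]],"yaw":[0,0,0],"gripper":[255,255,255]}'
python3 - <<'E'
from h import *
yaw=-.047; ex=np.array([np.cos(yaw),np.sin(yaw)]); ey=np.array([-ex[1],ex[0]])
k=ctrl.camera('scene');P=cloud(k); V=k['pixels'].max(-1)
print(ctrl.get_obs()['ee_pos'],ctrl.get_obs()['force'])
d=P[...,:2]-np.array([.507,-.149]); x=d@ex; y=d@ey; z=P[...,2]
m=(abs(y)<.013)&(x>.062)&(x<.078)&(z>.034)&(z<.056)&(V<70)
p=np.polyfit(x[m],z[m],1); r=abs(z[m]-np.polyval(p,x[m]))<.004
p=np.polyfit(x[m][r],z[m][r],1); print(m.sum(),r.sum(),'z@.068',np.polyval(p,.068),'slope',np.arctan(p[0]))
for th in(.6,.85,.9,.95,1.0):
    a=.49-th; print(th,.07+(.068+.0045*np.sin(a))*np.tan(a)+.0045*np.cos(a))
E
```

```text
time_s: 17.8
ee_pos: [0.5584, -0.1529, 0.0715]
eef_rot: [-3.133, -0.017, -0.048]
force: [-2.3, 0.8, 12.4]
grip_width: 0.0011
time_s: 18.05
ee_pos: [0.5587, -0.1531, 0.0704]
eef_rot: [-3.133, -0.019, -0.048]
force: [0.5, 0.3, 12.7]
grip_width: 0.0003
[ 0.55872153 -0.15314634  0.07045145] [-0.83267553  1.23528334 12.44716101]
50 44 z@.068 0.04054445413590139 slope -0.5459332987398644
0.6 0.06701704686653369
0.85 0.049212828411734265
0.9 0.045351738025622035
0.95 0.04133151088290608
1.0 0.0371197555107554
```

```bash
python3 lt.py
python3 - <<'E'
from h import *
a=np.load('scene.npz')['pixels'].astype(int); c=ctrl.camera('scene'); b=c['pixels'].astype(int)
save(c,'final')
d=(abs(a-b).max(-1)>40); d[:200]=0
n,L,st,ce=cv2.connectedComponentsWithStats(d.astype(np.uint8))
print([(ce[i].round(0).tolist(),int(st[i,4])) for i in range(1,n) if st[i,4]>25])
print(ctrl.get_obs()['ee_pos'],ctrl.get_obs()['force'],ctrl.get_obs()['time_s'])
E
```

```text
[ 0.55871706 -0.1531673   0.07047895]
top lamp 285 [ 0.5384 -0.0295  0.0776] ((540.2896728515625, -29.31501007080078), (41.50800323486328, 44.327518463134766), 88.47454071044922)
scene lamp 200 [ 0.5437 -0.0293  0.078 ] ((542.252197265625, -30.14571189880371), (44.09559631347656, 47.74586868286133), 85.63178253173828)
[([235.0, 215.0], 1590), ([167.0, 213.0], 305), ([297.0, 240.0], 41), ([305.0, 247.0], 29), ([294.0, 253.0], 116), ([245.0, 258.0], 112)]
[ 0.55873366 -0.1531463   0.07050127] [ 0.32874178  0.5012794  12.30932823] 18.25
```

View pics/final.png

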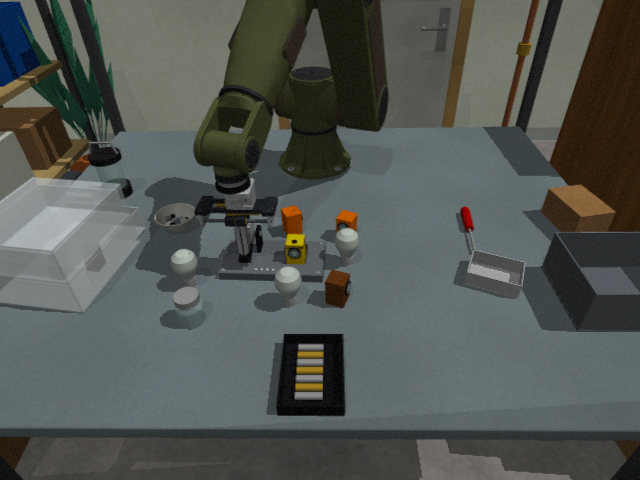

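The final view shows the lens at (295,254) facing away from the bar, the fingers holding the paddle down at (245,258), and the bulbs, jar and look-alikes where they were. The changed patch at (167,213) looks like the arm's shadow on the bowl.

```bash
python3 -c "
from station import ctrl
print(ctrl.hand_in())"
```

```text
the job is handed in; nothing more can be done
None
```

The headlamp is back in its pocket, turned a quarter turn with the lens pointing away from the bar, and released. The shut fingers are holding the dial paddle down at the third click. I handed the job in after about 18 s of robot time; hand-in reports no verdict.

**What went wrong and was mended:**
- **Bar strike:** on the first try at lowering it, the headlamp caught the top of the contact bar. The wrist force read 24 N, and the headlamp tipped about 7° in the jaws. I raised it, shifted it and lowered it again, and it seated cleanly.
- **Twist:** it then sat about 2–3° out of square. I gripped it again, turned it square and let go.

**Last checks:**
- **Headlamp:** its top is at z 0.078 m, as it was before the lift, so it is fully down. A wrist-camera check right after release put it about 0.1° from parallel with the plate. In the final pictures the two fixed cameras read about 1° and 2° away from the plate's angle, and differed by about 2 mm on its x position. I put that down to calibration and coarse pixels.
- **Dial:** the gripper height gives about 0.965 rad and the paddle's height in the scene camera about 0.96 rad. Both are past the third click (0.90) and short of the stop (1.0). The fitted paddle slope (-0.55 rad) was steeper than the stop allows; I took it as noisy, as it came from only about 44 pixels. The push was steady at about 12 N.
- **Everything else:** the bulbs, look-alikes, jar, tin and screwdriver look unmoved in the final picture. One patch at the bowl changed between the first and last pictures. I took it to be the arm's shadow and did not check further.

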